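# Index a hub under the bench press and press its bush home with the hand valve

## Robot

A 6-joint arm with a two-finger parallel gripper is mounted at the origin on the work surface; the furniture and walls round the work are solid. World frame = base frame: x ahead of the robot, y to its left, z up, the work surface at z = 0. Lengths are in mm, angles in rad, forces in N, time in s.
With the tool pointing down it reaches from about 350 to 975 mm from the base axis. Payload 7.1 kg.
Tool frame: the origin (TCP) lies at the very end of the fingers, on their centre line; the grasp point (between the pads) lies 19 mm behind it; z points along the fingers, x is the direction in which the jaws open and shut, and the axes are right-handed (so a half turn about z gives the same grasp; the last joint's range is limited). The gripper opens to 88 mm and grips with 3 to 60 N. Pads are 20 mm wide; open, the fingers measure 115 mm over their backs; the gripper's body (75 mm by 178 mm) begins 61 mm behind the grasp point.
Start: joints at [1.169, 0.423, 1.63, -0, 1.089, -0.019], TCP at [233.417, 579.76, 222.675] pointing down, gripper open.
Joint ranges: [-3, 3], [-0.9, 2.11], [0.09, 2.58], [-1.31, 4.45], [0.11, 2.69], [-2.54, 2.54]. Speed limits (rad/s): [2.39, 2.39, 3.01, 3.14, 3.14, 3.14].

## Interface

Orientations are given as a rotation vector (axis times angle).
In Python, from workcell import * gives the robot as it stands.
- The arm moves only by the tool arm_command, never from a script. Its argument "increments" is a list of rows, each a list of 2 entries, a list of its own where there are three numbers: the shift along the tool's x, y, z in cm, then the turn about the tool's z in degrees. In form: [[[dx, dy, dz], turn], ...]. A call has 1 to 20 rows; each row shifts and turns the pose as measured when the row begins, along the tool's axes as they then stand; what a row does not reach is not made up. A row lasts 1/10 s, in which the tool goes at most 50 mm and 8.59 degrees, less where a joint would pass 70% of its speed; a pose out of reach is approached as far as the arm can. A call is refused whole if a number of a shift passes 5 or a number of a turn 8.59, either way. A call with a gripper value outside its range is refused whole. "gripper" is the opening, from 0 (shut) to 1 (fully open), set as the call begins (left out, the last holds). The fingers move at their own pace and stop on an object; the grip force is fixed at half the most. Time passes only in rows, so rows that do not move let the fingers close. It gives the time, the measured TCP pose, the force and the opening at its end, in the units of the state.
- get_obs(): the state, without advancing time (a new reading comes with each control period).
- get_image(name): name is "scene" or "top" or "wrist"; returns the picture (400x640x3 uint8, red, green, blue); there is no depth.
- camera_params(name): a dict with "K" (3x3 intrinsics, pixels), "k1" (the pictures are not rectified: a ray, as slopes to the right and down, at radius r is drawn at 1 + k1 r^2 times it, then the intrinsics apply), "rvec" (rotation vector, rad) and "tvec" (3), from world to camera coordinates, as OpenCV has them; the wrist camera has in their place "T_tool_cam" (4x4, takes a point from camera to tool coordinates, whose origin is the TCP and whose axes are the tool frame's). Camera axes: x right, y down, z forward; pixel columns grow to the right and rows downward; lengths in mm; the calibration is good to about 2 mm. A picture is of the moment at which its call begins: read the wrist's pose just before it. camera_params takes no time and is no camera call.
- close_job(): hands the job in, once; it reports no verdict.
The state is a dict: "t": time; "qpos": joint angles; "qvel": joint speeds; "joint_torque": joint torques, N m; "ee_pos": TCP position; "orientation": TCP orientation; "ft_force": force on the tool from outside, world axes, zero at the start; "moment": the same for the moment, N m; "width": finger opening in mm.
Only numpy, scipy, OpenCV 4.12 (cv2) and the standard library are available. Lean on these libraries where they do the work, as an engineer would, in place of code of your own. Each camera call takes 0.05 s, during which the arm holds its last target.

## Task

Turn the six-position table round by its upright posts to the click position that brings the hub whose brass bush still stands proud under the ram. Then push the red-knobbed valve lever away from the robot and hold it over until the ram has pressed the bush flush, and let go so that the lever springs back to the middle and the ram lifts. Do not touch the hubs with the gripper, and leave the other things on the bench alone.

Things in the scene. Friction and masses are not known exactly. Their poses are not given: they have to be found in the camera images.
- table_axis (a point): On the turning axis of the index table, in its top face (42 mm above the bench): a steel disc of radius 130 mm. Axes fixed to the base: x from the table axis to the press column (roughly away from the robot), z up. Six stations at radius 78 mm, 60 degrees apart, one of them on +x in every click position; each has four locating pins 10 mm high.
- index_table (a joint): Turn of the table, rad, positive counter-clockwise seen from above; 0 at the start, a click position. Click positions lie every 60 degrees (1.047 rad); a sprung roller draws the table on into the nearest one from within about 20 degrees, so it runs ahead of the push there. It takes about 5 N at a post to leave one. Free to turn 115 degrees or more either way.
- post_left (a point): The left near post: one of six upright push posts on the table, 108 mm from its axis, midway between stations: 14 mm in diameter, upper half with a 17 mm black sleeve, 70 mm high above the disc. This point is on the post's axis 35 mm above the disc and turns with the table. At the start it stands at 150 (counter-clockwise from above) degrees from the base's x, near the robot, on the left (+y).
- post_right (a point): The right near post: one of six upright push posts on the table, 108 mm from its axis, midway between stations: 14 mm in diameter, upper half with a 17 mm black sleeve, 70 mm high above the disc. This point is on the post's axis 35 mm above the disc and turns with the table. At the start it stands at 210 (counter-clockwise from above) degrees from the base's x, near the robot, on the right (-y).
- under_ram (a point): Fixed point under the ram's axis, 42 mm above the bench (level with the table top), 78 mm from the table axis. The ram's steel foot, radius 16 mm, waits 56 mm above it while the lever is in the middle: 10 mm clear of a proud bush. The press head overhangs only the far half of the table, from 40 mm beyond its axis, 180 to 302 mm above the bench.
- hub_open_face (a point): Centre of the upper face of the unfinished hub: a dark round hub with base radius 24.5 mm, boss radius 20 mm and height 36 mm, standing loose between the locating pins of a station beside the press, 60 degrees clockwise or counter-clockwise of the one under the ram. Its brass bush (radius 13 mm) stands 10 mm above this face at the start. z up.
- bush_top (a point): Centre of the top of the brass bush of the unfinished hub, 10 mm above the hub's face at the start, level with it when flush.
- bush (a joint): How far that bush has been pressed in, m: 0 at the start (10 mm proud), 0.010 flush. It creeps in slowly under the ram, taking one to two seconds at full lever, and stays where it is left.
- hub_done1_face (a point): Centre of the upper face of a finished hub: the same hub with its bush already flush. It stands loose at a station beside the press, on the other side from the unfinished one.
- hub_done2_face (a point): Centre of the upper face of the other finished hub, loose at the station under the ram at the start.
- lever_pivot (a point): Pivot of the valve lever, 60 mm above the bench, on a fixed grey valve block (75 x 50 mm, foot plate 120 x 90 mm) to the left of the table. Axes of the block: x is the direction in which the lever is pushed to bring the ram down (roughly away from the robot), z up; the lever swings about y.
- lever_knob (a point): Centre of the red knob of the lever, 122 mm above the pivot when the lever is upright; knob diameter 28 mm and 38 mm high (top 142 mm above the pivot), on a steel rod of 12 mm diameter.
- valve_lever (a joint): Lever angle, rad: 0 upright in the middle (the spring brings it back), positive leaning along x of the block, stops at +0.5 and -0.5. The ram follows the lever, 52 mm per rad, down for positive and up for negative; its foot is sprung. Full lever needs about 5 N at the knob, and up to about 15 N while the bush is being pressed.
- nut_big: Loose bystander: dark hexagon nut 35 x 39 x 19 mm; origin at the centre of its underside.
- marker: Loose bystander: yellow paint marker 131 mm long; origin at the centre of its underside.
- tape: Loose bystander: yellow tape measure 63 x 97 x 37 mm; origin at the centre of its underside.
Not all that is in view belongs to the job. What is shaped like the part that bears hub_open_face but purple is not meant.

How it is judged:
By the outcome, as a careful person would: the job done as asked, in the order asked, and still so for the second after the job is handed in, with the robot touching nothing.
It also fails if it takes over 51 s, if anything falls off the work surface, if the arm or the gripper's body presses on something with over 40 N, if the wrist force passes 120 N, or if a joint passes its speed limit or range.

## Working session

There is one attempt and no reset: what is moved stays moved. The work goes in short steps, Python scripts to look and compute and a tool call to move; the robot and the scene stay as the last step left them, time stands still between calls to the robot, and variables do not carry over. Pictures are saved under pics/ and viewed, and the job is handed in when it is done.

Besides the shell and the picture viewer there is one more tool, called as name(argument=value, ...) on one line, values as JSON. arm_command: Moves the arm, as the interface text tells. Its arguments: {"type":"object","properties":{"increments":{"type":"array","items":{"type":"array"}},"gripper":{"type":"number"}},"required":["increments"]}

```bash
mkdir -p pics; python3 - <<'E'
from workcell import *
import cv2, numpy as np
o=get_obs(); print(o['t'],o['ee_pos'],o['orientation'],o['width'],o['ft_force'])
for n in ['scene','top']:
    p=camera_params(n); print(n,p)
    cv2.imwrite(f'pics/{n}0.png',get_image(n)[:,:,::-1])
print(camera_params('wrist'))
E
```

```text
0.0 [233.2044944  579.25225083 221.91134966] [ 2.60280482e+00  1.75778291e+00 -2.06829194e-03] 87.3509368458054 [-0.74171543 -0.07551184  0.08557827]
scene {'K': array([[435.67226591,   0.        , 320.14034217],
       [  0.        , 435.67226591, 194.50578026],
       [  0.        ,   0.        ,   1.        ]]), 'k1': -0.06395215956240978, 'rvec': array([ 1.88322327, -0.77465205,  0.53520488]), 'tvec': array([-295.84217657,  300.84335495,  724.09011001])}
top {'K': array([[489.76440117,   0.        , 317.41301642],
       [  0.        , 489.76440117, 200.77114223],
       [  0.        ,   0.        ,   1.        ]]), 'k1': -0.12173089354893114, 'rvec': array([ 2.14234802, -2.193941  ,  0.06788813]), 'tvec': array([ 163.46411508,  552.17760448, 1495.7629583 ])}
{'K': array([[340.1349623 ,   0.        , 323.81311577],
       [  0.        , 340.1349623 , 200.48394992],
       [  0.        ,   0.        ,   1.        ]]), 'k1': -0.052368426380691904, 'T_tool_cam': array([[ 9.99999917e-01, -3.33622248e-04, -2.34231983e-04,
        -2.04426194e-01],
       [ 3.83811473e-04,  9.64160966e-01,  2.65317703e-01,
        -7.26194381e+01],
       [ 1.37321446e-04, -2.65317771e-01,  9.64161014e-01,
        -1.63249531e+02],
       [ 0.00000000e+00,  0.00000000e+00,  0.00000000e+00,
         1.00000000e+00]])}
```

View pics/scene0.png

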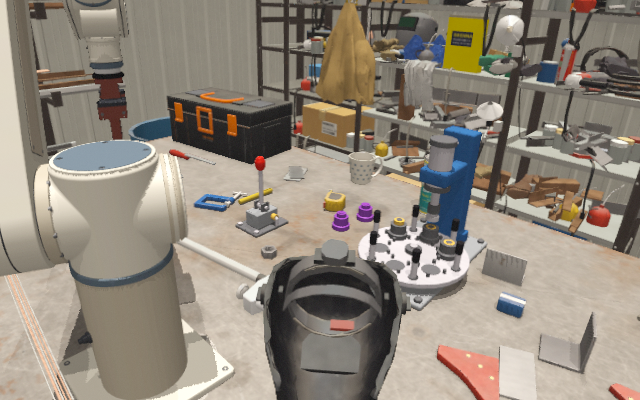

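View pics/top0.png

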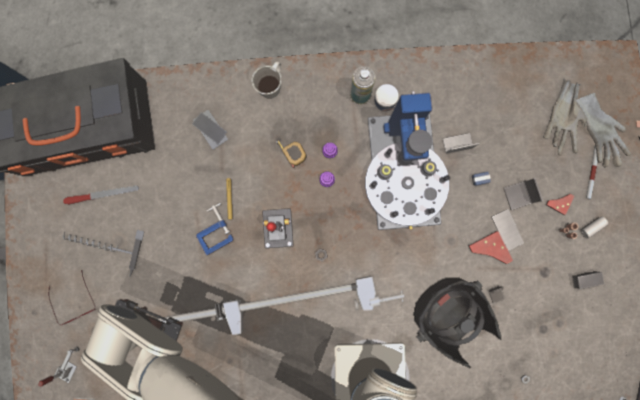

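The scene view shows the table at about (413,255) with the blue press behind it, and the lever with its red knob at (260,162). The top view shows the disc at (407,183), the ram head at (420,140), two hubs beside it at (387,170) and (430,167), and the lever block at (278,228). The purple decoys are at (330,150) and (327,180), off the table. I'll enlarge the crops.

```bash
python3 - <<'E'
import cv2, numpy as np
a=cv2.imread('pics/top0.png')[85:240,350:465]; b=cv2.imread('pics/scene0.png')[180:320,345:480]
a=cv2.resize(a,None,fx=3.4,fy=3.4,interpolation=cv2.INTER_CUBIC); b=cv2.resize(b,(400,415),interpolation=cv2.INTER_CUBIC)
c=np.zeros((530,800,3),np.uint8); c[:a.shape[0],:a.shape[1]]=a; c[:415,395:795]=b
cv2.imwrite('pics/crop0.png',c)
d=cv2.imread('pics/top0.png')[195:265,245:335]; cv2.imwrite('pics/crop1.png',cv2.resize(d,None,fx=6,fy=6,interpolation=cv2.INTER_CUBIC))
E
```

```text
(no output)
```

View pics/crop0.png

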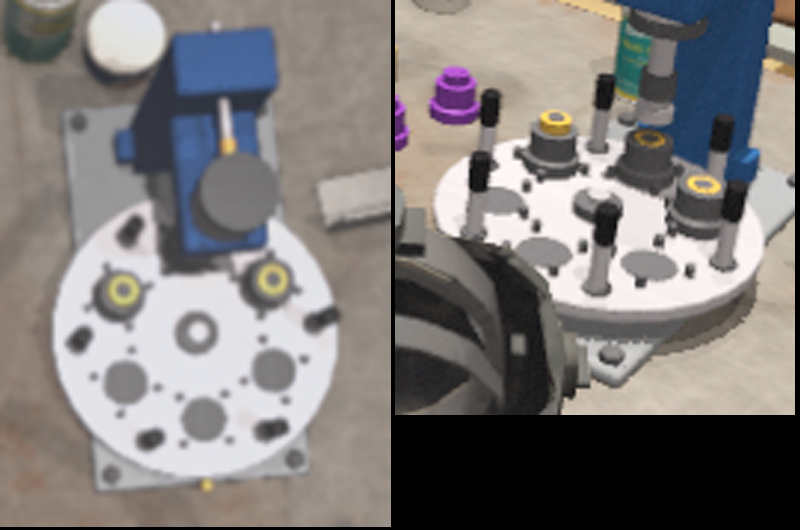

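View pics/crop1.png

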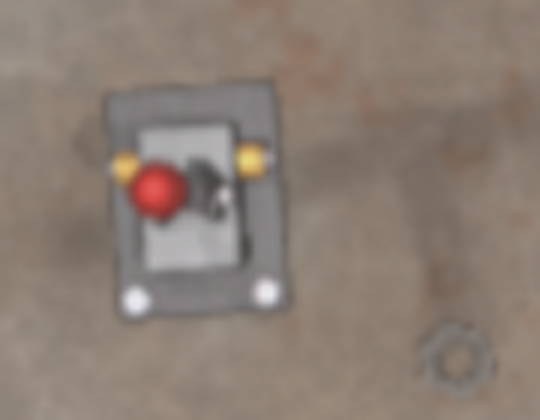

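The hub at the upper left of the table (scene (398,222), top (387,170)) has its brass standing up with the side wall visible. The hub on the right (scene (448,242)) is flush. The purple ones at scene (341,220) and (365,211) are off the table and are decoys. The unfinished hub is therefore at +60°, so the table must go one click clockwise. Next I'll measure the table and the lever.

```bash
cat > h.py <<'E'
import cv2, numpy as np
from workcell import camera_params
def ray(name,uv):
    p=camera_params(name); uv=np.atleast_2d(uv).astype(float)
    d=cv2.undistortPoints(uv.reshape(-1,1,2),p['K'],np.array([p['k1'],0,0,0.]))[:,0]
    R=cv2.Rodrigues(p['rvec'])[0]
    return -R.T@p['tvec'], np.c_[d,np.ones(len(d))]@R
def plane(name,uv,z):
    c,d=ray(name,uv); return c+d*((z-c[2])/d[:,2])[:,None]
def tri(u1,u2,n1='scene',n2='top'):
    c1,d1=ray(n1,u1); c2,d2=ray(n2,u2); d1=d1[0];d2=d2[0]
    s=np.linalg.lstsq(np.c_[d1,-d2],c2-c1,rcond=None)[0]
    a=c1+s[0]*d1;b=c2+s[1]*d2; return (a+b)/2,np.linalg.norm(a-b)
def proj(name,P):
    p=camera_params(name)
    return cv2.projectPoints(np.atleast_2d(P).astype(float),p['rvec'],p['tvec'],p['K'],np.array([p['k1'],0,0,0.]))[0][:,0]
E
python3 - <<'E'
from h import *
from scipy.optimize import least_squares
T=cv2.imread('pics/top0.png');S=cv2.imread('pics/scene0.png')
m=(T.min(2)>150).astype(np.uint8); m[:,:340]=0;m[:,470:]=0;m[:110]=0;m[240:]=0
n,l,st,ce=cv2.connectedComponentsWithStats(m); k=1+st[1:,4].argmax(); print(st[k])
cs=cv2.findContours((l==k).astype(np.uint8),cv2.RETR_EXTERNAL,cv2.CHAIN_APPROX_NONE)[0]
c=max(cs,key=len)[:,0]
P=plane('top',c,42)[:,:2]
f=lambda v:np.hypot(*(P-v[:2]).T)-v[2]
r=least_squares(f,[*P.mean(0),130],loss='soft_l1',f_scale=1.); print('disc',r.x, np.median(abs(f(r.x))))
r2=least_squares(lambda v:f([*v,130]),r.x[:2],loss='soft_l1',f_scale=1.); ax=r2.x; print(ax)
# dark spots inside disc
g=T.max(2); 
mm=((g<175)).astype(np.uint8); mm[:,:360]=0;mm[:,455:]=0;mm[:180]=0;mm[230:]=0
n,l,st,ce=cv2.connectedComponentsWithStats(mm)
for i in range(1,n):
    if 60<st[i,4]<260:
        q=plane('top',ce[i],42)[0,:2]-ax; print('blob',ce[i],st[i,2:],np.hypot(*q),np.degrees(np.arctan2(q[1],q[0])))
for im,nm in((T,'top'),(S,'scene')):
    hsv=cv2.cvtColor(im,cv2.COLOR_BGR2HSV)
    m=(((hsv[...,0]<8)|(hsv[...,0]>172))&(hsv[...,1]>150)&(hsv[...,2]>80)).astype(np.uint8)
    n,l,st,ce=cv2.connectedComponentsWithStats(m)
    for i in range(1,n):
        if st[i,4]>25: print(nm,'red',ce[i],st[i])
E
```

```text
[ 365  125   85  104 4249]
disc [ 591.48299378 -119.14100443  129.20567717] 13.434251117961793
[ 591.89780644 -119.18566344]
blob [407.03947368 184.03947368] [13  9 76] 10.947212287838996 -47.217745942686285
blob [430.09230769 193.5       ] [ 13  12 130] 81.68798550663084 -106.75708384406391
blob [386.5        197.09230769] [ 12  13 130] 64.86810362908024 118.89342704997323
blob [409.48120301 207.93984962] [ 14  13 133] 67.67041577756828 -169.17619972855778
top red [270.60416667 226.25      ] [267 223   8   8  48]
scene red [584.11666667   5.04583333] [573   0  24  13 240]
scene red [569.96460177  64.08849558] [563  50  14  30 113]
scene red [305.24324324  85.05405405] [301  81   9   9  74]
scene red [298.09259259 128.94444444] [294 125   8   9  54]
scene red [177.6875 153.875 ] [170 150  19   9  80]
scene red [581.75675676 156.10810811] [573 154  19   5  37]
scene red [259.38095238 162.55555556] [254 156  11  15 126]
scene red [598.37184116 218.10830325] [587 210  23  17 277]
scene red [340.07692308 329.26923077] [331 328  17   3  26]
scene red [459.36971831 375.43309859] [437 353  47  47 284]
scene red [615.87142857 393.61428571] [609 387  16  13  70]
```

```bash
python3 - <<'E'
from h import *
from scipy.optimize import least_squares
q=plane('top',[[386.5,197.09],[409.48,207.94],[430.09,193.5]],42)[:,:2]
a=np.radians([120,180,240])
f=lambda v:(v[:2]+78*np.c_[np.cos(a+v[2]),np.sin(a+v[2])]-q).ravel()
r=least_squares(f,[600,-115,0]); print(r.x,np.degrees(r.x[2]),f(r.x))
c,phi=r.x[:2],r.x[2]
P=[]
for d in range(0,360,60):
    t=np.radians(d+30)+phi; P.append([*(c+108*np.array([np.cos(t),np.sin(t)])),112]); P.append([*P[-1][:2],42])
for d in (-60,0,60):
    t=np.radians(d)+phi; P.append([*(c+78*np.array([np.cos(t),np.sin(t)])),78])
P.append([*c,42])
print(np.round(P,1))
K,e=tri([259.4,162.6],[270.6,226.25]); print('knob',K,e)
for n in('top','scene'):
    im=cv2.imread(f'pics/{n}0.png')
    x0,y0,w,h=(350,100,115,140) if n=='top' else (345,180,135,140)
    z=4
    o=cv2.resize(im[y0:y0+h,x0:x0+w],None,fx=z,fy=z,interpolation=cv2.INTER_CUBIC)
    for u,v in (proj(n,P)-[x0,y0])*z+2: cv2.circle(o,(int(u),int(v)),3,(0,0,255),-1)
    t=np.linspace(0,6.28,200)
    for u,v in (proj(n,np.c_[c[0]+130*np.cos(t),c[1]+130*np.sin(t),42+0*t])-[x0,y0])*z+2: cv2.circle(o,(int(u),int(v)),1,(0,255,0),-1)
    cv2.imwrite(f'pics/chk_{n}.png',o)
E
```

```text
[ 6.03362012e+02 -1.27600587e+02  5.69424294e-02] 3.262560882138215 [ 0.01902198  0.01294749  0.05750967 -0.14997458 -0.07653165  0.13702708]
[[ 693.7  -68.4  112. ]
 [ 693.7  -68.4   42. ]
 [ 597.2  -19.8  112. ]
 [ 597.2  -19.8   42. ]
 [ 506.9  -79.   112. ]
 [ 506.9  -79.    42. ]
 [ 513.1 -186.8  112. ]
 [ 513.1 -186.8   42. ]
 [ 609.5 -235.4  112. ]
 [ 609.5 -235.4   42. ]
 [ 699.8 -176.2  112. ]
 [ 699.8 -176.2   42. ]
 [ 646.1 -192.8   78. ]
 [ 681.2 -123.2   78. ]
 [ 638.5  -57.9   78. ]
 [ 603.4 -127.6   42. ]]
knob [474.81427062 278.64123912 183.53474562] 0.1838443614472499
```

View pics/chk_top.png

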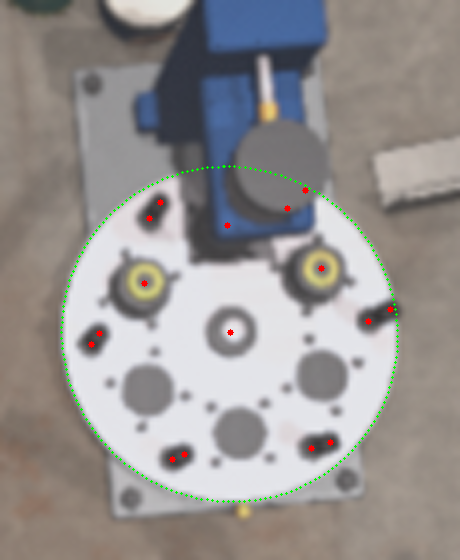

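View pics/chk_scene.png

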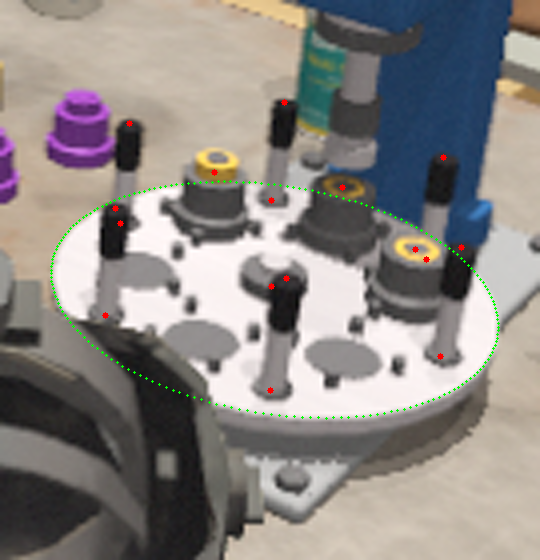

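The overlay fits well: the axis is at about (603,-128), base x is turned 3.3°, and the hub on the left is the proud one (its brass rises above the predicted face point). The helmet stands near the right post, so I'll push the left near post instead (150° → 90°). First I'll check the lever block yaw, the press head's side and the route.

```bash
python3 - <<'E'
from h import *
u=np.array([[105,92],[120,318],[272,80],[290,305]])/6+[245,195]
p=plane('top',u,8); print(p[:,:2]); 
for i,j in((1,0),(3,2)): d=p[i-0]-p[j]; d=-d; print(np.linalg.norm(d),np.degrees(np.arctan2(d[1],d[0])))
print('head left edge z302',plane('top',[[401,150],[401,118]],302)[:,:2])
print('knob range, head', np.round(plane('top',[[420,140]],302),0))
P=[233,579,222];print(plane('top',[[415,330],[455,278],[500,330]],150)[:,:2])
E
```

```text
[[531.42049989 324.13839427]
 [413.09999887 318.04900092]
 [535.61483185 236.21564391]
 [418.00628175 229.0539531 ]]
118.47709344846221 2.9461419325142955
117.82640142760339 3.4846836695291383
head left edge z302 [[657.74493496 -72.50151593]
 [741.62646873 -76.09893678]]
knob range, head [[ 683. -123.  302.]]
[[ 173.95495004 -118.36402209]
 [ 316.45100779 -236.62090117]
 [ 164.56520312 -362.05449944]]
```

arm_command(increments=[[[0, 0, -2], 0], [[-2, 2, -2], 0], [[-3, 2.8, -1], 0], [[-3, 2.8, 0], 0], [[-3, 2.8, 0], 0], [[-3, 2.8, 0], 0], [[-3, 2.8, 0], 0], [[-3, 2.8, 0], 0], [[-3, 2.8, 0], 0], [[-3, 2.8, 0], 0], [[-3, 2.8, 0], 0], [[-3, 2.8, 0], 0]], gripper=0)

```text
t: 1.3
ee_pos: [394.3, 158.3, 271.5]
orientation: [2.593, 1.768, -0.008]
ft_force: [1.3, 0.3, 0.2]
width: 0.1
```

The block yaw comes out at about +3.2°, and block centre and knob agree at (475,278). The head's left edge is at y≈-73, so I'll push the post only to about 103° and let the detent finish.

arm_command(increments=[[[-2.8, 2.4, 0], 1], [[-2.8, 2.4, 0], 1], [[-2.8, 2.4, 0], 1], [[-2.8, 2.4, 0], 1], [[-2.8, 2.4, 0], 1], [[-2.8, 2.3, 1], 0], [[-2.8, 2.2, 2], 0], [[-2, 2, 2], 0], [[0, 0, 3], 0], [[0, 0, 3], 0], [[0, 0, 2], 0], [[0, 0, 0], 0], [[0, 0, 0], 0]])

```text
t: 2.6
ee_pos: [474.4, -134.2, 138.0]
orientation: [2.677, 1.636, -0.006]
ft_force: [0.6, -0.6, 0.1]
width: 0.6
```

arm_command(increments=[[[0.4, 0.4, 2], 0], [[0.5, 0, 2.4], 0], [[0, 0, 2.4], 0], [[0, 0, 0], 0]])

```text
t: 3.0
ee_pos: [486.8, -129.0, 73.9]
orientation: [2.669, 1.633, 0.005]
ft_force: [-0.7, -0.3, 0.6]
width: 0.4
```

```bash
python3 - <<'E'
from workcell import *
import cv2, numpy as np
o=get_obs(); print(o['t'],o['ee_pos'],o['ft_force'])
a=get_image('scene')[100:330,250:500,::-1]; b=get_image('wrist')[:,:,::-1]
c=np.zeros((580,800,3),np.uint8); c[:345,:375]=cv2.resize(a,(375,345)); c[:260,380:796]=cv2.resize(b,(416,260))
cv2.imwrite('pics/a1.png',c[:350])
E
```

```text
3.0 [ 486.78840394 -128.96924054   73.89966146] [-0.67008232 -0.3368588   0.57520807]
```

View pics/a1.png

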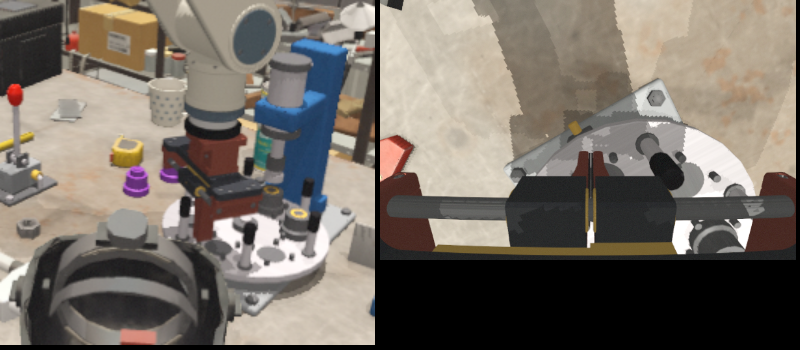

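The fingers stand between the two near posts, with the left near post just ahead of them in tool +x. I'll close up on it and then start along the arc.

arm_command(increments=[[[1, -0.2, 0], 0], [[1, -0.2, 0], 0], [[0.7, 0, 0], 0], [[0, 0, 0], 0]])

```text
t: 3.5
ee_pos: [500.7, -101.9, 80.7]
orientation: [2.663, 1.629, 0.017]
ft_force: [0.0, 0.5, -0.2]
width: 0.4
```

arm_command(increments=[[[0.6, -0.13, 0], 3], [[0.56, -0.13, 0], 3], [[0.56, -0.13, 0], 3], [[0.56, -0.13, 0], 3], [[0.56, -0.13, 0], 3], [[0.56, -0.13, 0], 3]])

```text
t: 4.1
ee_pos: [512.2, -71.2, 81.4]
orientation: [2.887, 1.181, 0.014]
ft_force: [0.1, -0.5, 0.4]
width: 0.2
```

```bash
cat > look.py <<'E'
import sys
from workcell import *
import cv2, numpy as np
o=get_obs(); r=o['orientation']; print(o['t'],o['ee_pos'].round(1),o['ft_force'].round(1),'a=',np.degrees(2*np.arctan2(r[1],r[0])).round(1))
a=get_image('scene')[110:320,240:500,::-1]; b=get_image('top')[80:250,255:470,::-1]
c=np.zeros((400,800,3),np.uint8); c[:315,:390]=cv2.resize(a,(390,315)); c[:316,395:795]=cv2.resize(b,(400,316),interpolation=cv2.INTER_CUBIC)
cv2.imwrite(sys.argv[1],c[:320])
E
python3 look.py pics/a2.png
```

```text
4.1 [512.2 -71.2  81.4] [ 0.1 -0.5  0.4] a= 44.5
```

View pics/a2.png

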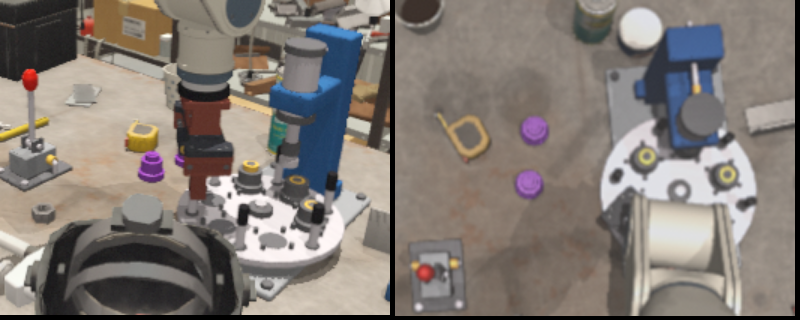

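The table is turning clockwise with the fingers behind the post, and the proud hub has moved towards the ram. I'll carry on.

arm_command(increments=[[[0.56, -0.18, 0.15], 3], [[0.56, -0.18, 0.15], 3], [[0.56, -0.18, 0.15], 3], [[0.56, -0.18, 0.15], 3], [[0.56, -0.18, 0.15], 3]])

```text
t: 4.7
ee_pos: [527.7, -47.5, 74.9]
orientation: [3.016, 0.797, 0.016]
ft_force: [0.2, -0.3, 0.5]
width: 0.5
```

```bash
python3 look.py pics/a3.png
```

```text
4.7 [527.7 -47.5  74.9] [ 0.2 -0.3  0.5] a= 29.6
```

View pics/a3.png

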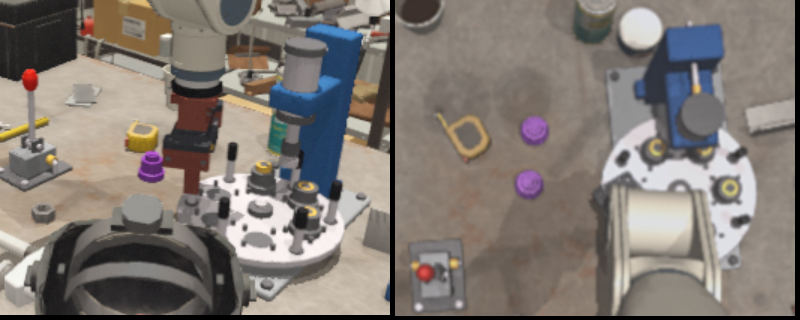

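arm_command(increments=[[[0.56, -0.15, 0], 3], [[0.56, -0.15, 0], 3], [[0.56, -0.15, 0], 3], [[0.5, -0.1, 0], 2], [[0.4, -0.05, 0], 2], [[0, 0, 0], 0], [[0, 0, 0], 0], [[0, 0, 0], 0]])

```text
t: 5.6
ee_pos: [546.4, -32.6, 75.0]
orientation: [3.085, 0.472, 0.014]
ft_force: [0.2, 0.0, -0.0]
width: 0.3
```

```bash
python3 look.py pics/a4.png
```

```text
5.6 [546.4 -32.6  75. ] [ 0.2  0.  -0. ] a= 17.4
```

View pics/a4.png

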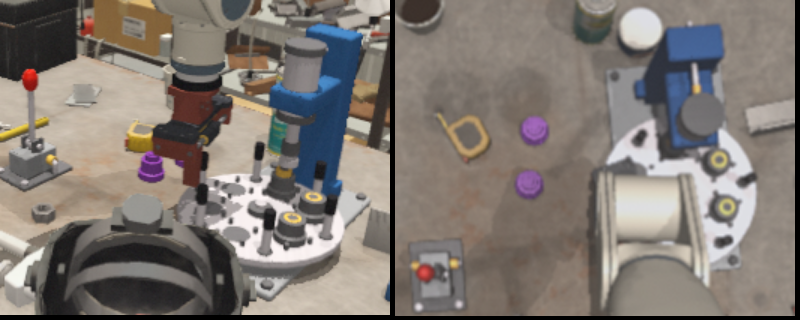

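The table has clicked on and the proud hub looks to be under the ram. I'll lift clear, check the angle, and then go to the lever.

arm_command(increments=[[[-0.3, 0, -3], 0], [[0, 0, -4.5], 0], [[0, 0, -4.5], 0], [[0, 0, -4.5], 0], [[-1, -3, -1], 2], [[-1, -3.2, 0], 3], [[-1, -3.2, 0], 3], [[-1, -3.2, 0], 3], [[-1, -3.2, 0], 3], [[-1.2, -3.2, 0], 0], [[-1.2, -3.2, 0], 0], [[-1.2, -3.2, 0], 0], [[-1.2, -3, 0], 0], [[-1.2, -1.5, 0], 0], [[0, 0, 0], 0]])

```text
t: 7.2
ee_pos: [385.2, 259.1, 251.5]
orientation: [3.124, 0.084, 0.023]
ft_force: [0.9, 0.5, 0.1]
width: 0.8
```

```bash
python3 look.py pics/a5.png
```

```text
7.2 [385.2 259.1 251.5] [0.9 0.5 0.1] a= 3.1
```

View pics/a5.png

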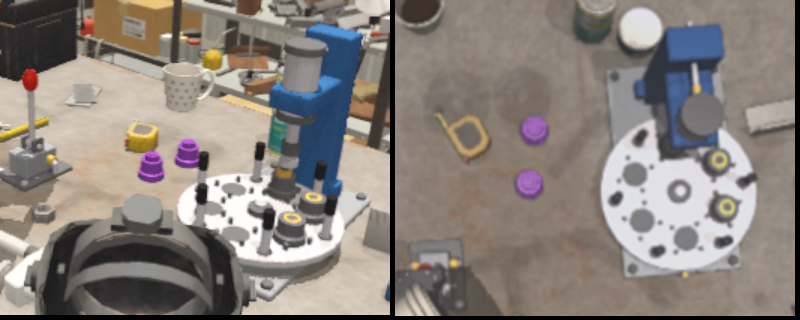

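```bash
python3 - <<'E'
from h import *
from workcell import *
c=np.array([603.36,-127.6])
T=get_image('top')[:,:,::-1].copy();S=get_image('scene')[:,:,::-1].copy()
mm=((T.max(2)<175)).astype(np.uint8); mm[:,:362]=0;mm[:,455:]=0;mm[:160]=0;mm[230:]=0
n,l,st,ce=cv2.connectedComponentsWithStats(mm)
for i in range(1,n):
    if 90<st[i,4]<260:
        q=plane('top',ce[i],42)[0,:2]-c; print(ce[i],st[i,2:],np.hypot(*q),np.degrees(np.arctan2(q[1],q[0]))-3.26)
z=6;o=cv2.resize(S[180:280,370:480],None,fx=z,fy=z,interpolation=cv2.INTER_CUBIC)
for h in(42,78,88,98):
    u,v=(proj('scene',[681.2,-123.2,h])[0]-[370,180])*z; cv2.circle(o,(int(u),int(v)),3,(0,0,255),-1)
cv2.imwrite('pics/a6.png',o)
E
```

```text
[383.44360902 173.29323308] [ 13  13 133] 78.42984973229767 63.401588977875484
[406.97115385 182.58653846] [ 13  12 104] 0.6329103240040047 37.345773630323215
[430.12138728 192.02312139] [ 19  20 173] 76.42048600988234 -116.74193698793424
[387.24242424 198.27272727] [ 13  13 132] 78.34258436761291 123.14677854583672
[410.87943262 208.14184397] [ 13  15 141] 79.12364585210749 -177.036514204971
```

View pics/a6.png

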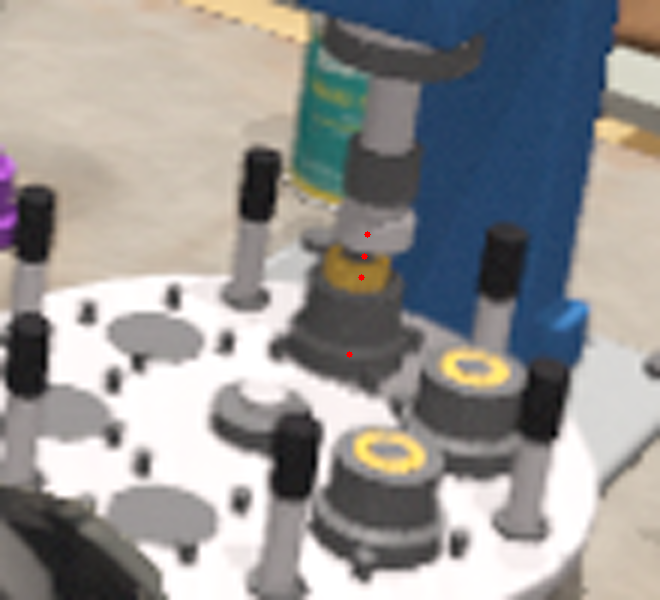

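```bash
python3 - <<'E'
from h import *
from workcell import *
from scipy.optimize import least_squares
def blobs(T,thr):
    mm=((T.max(2)<thr)).astype(np.uint8); mm[:,:362]=0;mm[:,455:]=0;mm[:160]=0;mm[230:]=0
    n,l,st,ce=cv2.connectedComponentsWithStats(mm)
    return [tuple(ce[i].round(2)) for i in range(1,n) if 90<st[i,4]<200 and st[i,2]<16]
T0=cv2.imread('pics/top0.png'); T1=get_image('top')[:,:,::-1].copy(); cv2.imwrite('pics/top1.png',T1)
a0=np.radians([120,180,240])
def fit(uv,a):
    q=plane('top',uv,42)[:,:2]
    f=lambda v:(v[:2]+78*np.c_[np.cos(a+v[2]),np.sin(a+v[2])]-q).ravel()
    r=least_squares(f,[603,-127,0]); return r.x[:2].round(2),np.degrees(r.x[2]).round(2),f(r.x).round(1)
for thr in(160,175,190):
    b0=blobs(T0,thr);b1=blobs(T1,thr);print(thr,b0,b1)
g=lambda T,p:[min(blobs(T,175),key=lambda c:np.hypot(c[0]-x,c[1]-y)) for x,y in p]
print(fit(g(T0,[(386.5,197),(409.5,208),(430,193.5)]),a0))
print(fit(g(T1,[(383.4,173.3),(387.2,198.3),(410.9,208.1)]),np.radians([60,120,180])))
# yellow rings
for n,T in(('0',T0),('1',T1)):
    hsv=cv2.cvtColor(T,cv2.COLOR_BGR2HSV); m=((hsv[...,0]>18)&(hsv[...,0]<40)&(hsv[...,1]>90)).astype(np.uint8); m[:,:365]=0;m[:,450:]=0;m[:150]=0;m[215:]=0
    m=cv2.morphologyEx(m,cv2.MORPH_CLOSE,np.ones((5,5)))
    k,l,st,ce=cv2.connectedComponentsWithStats(m)
    for i in range(1,k):
        if st[i,4]>15:
            for h in(78,88):
                q=plane('top',ce[i],h)[0,:2]-[603.36,-127.6]; print(n,ce[i].round(1),st[i,4],h,np.hypot(*q).round(1),(np.degrees(np.arctan2(q[1],q[0]))-3.26).round(1))
E
```

```text
160 [(np.float64(430.22), np.float64(193.55)), (np.float64(386.47), np.float64(197.29)), (np.float64(409.55), np.float64(207.98))] [(np.float64(383.37), np.float64(173.44)), (np.float64(387.24), np.float64(198.37)), (np.float64(411.0), np.float64(207.9))]
175 [(np.float64(407.11), np.float64(182.58)), (np.float64(430.09), np.float64(193.5)), (np.float64(386.5), np.float64(197.09)), (np.float64(409.48), np.float64(207.94))] [(np.float64(383.4), np.float64(173.27)), (np.float64(407.02), np.float64(182.55)), (np.float64(387.24), np.float64(198.27)), (np.float64(410.88), np.float64(208.14))]
190 [(np.float64(407.07), np.float64(182.31)), (np.float64(429.97), np.float64(193.49)), (np.float64(386.46), np.float64(197.07)), (np.float64(409.3), np.float64(208.26))] [(np.float64(407.07), np.float64(182.42)), (np.float64(387.41), np.float64(198.21)), (np.float64(410.72), np.float64(208.17))]
(array([ 603.36, -127.6 ]), np.float64(3.26), array([ 0. ,  0. ,  0.1, -0.1, -0.1,  0.1]))
(array([ 602.81, -127.3 ]), np.float64(6.29), array([-0.3, -0.4, -0.2,  0.1,  0.6,  0.3]))
0 [430.  166.6] 47 78 78.5 -59.8
0 [430.  166.6] 47 88 75.9 -59.9
0 [385.8 170.1] 46 78 77.4 59.4
0 [385.8 170.1] 46 88 77.8 60.8
1 [429.  165.4] 48 78 78.3 -56.3
1 [429.  165.4] 48 88 75.7 -56.3
1 [433.2 191. ] 42 78 78.2 -116.5
1 [433.2 191. ] 42 88 76.6 -117.9
```

The table is really at about -57°, 3° short of the click: recesses and hub rings agree on that, and so does the ram/bush offset in the scene view. I'll go back and nudge post_right's neighbour, the left-near post now at about 153°, on by 3°.

```bash
cat > plan.py <<'E'
import sys,numpy as np
# plan.py a0 dturn n wx wy wz : equal world steps(mm) total over n rows with turn per row
a,dt,n,wx,wy,wz=map(float,sys.argv[1:])
for i in range(int(n)):
    t=np.radians(a);x=np.array([np.cos(t),np.sin(t)]);y=np.array([np.sin(t),-np.cos(t)])
    w=np.array([wx,wy])/n/10; print([[round(float(w@x),2),round(float(w@y),2),round(-wz/n/10,2)],dt],end=', '); a-=dt
print()
E
python3 plan.py 3.1 -7.5 8 66 -236 0; python3 plan.py 63.1 0 5 38 -138 -20
```

```text
[[0.66, 2.99, -0.0], -7.5], [[0.27, 3.05, -0.0], -7.5], [[-0.13, 3.06, -0.0], -7.5], [[-0.53, 3.02, -0.0], -7.5], [[-0.92, 2.92, -0.0], -7.5], [[-1.29, 2.78, -0.0], -7.5], [[-1.64, 2.58, -0.0], -7.5], [[-1.97, 2.35, -0.0], -7.5], 
[[-2.12, 1.93, 0.4], 0.0], [[-2.12, 1.93, 0.4], 0.0], [[-2.12, 1.93, 0.4], 0.0], [[-2.12, 1.93, 0.4], 0.0], [[-2.12, 1.93, 0.4], 0.0],
```

arm_command(increments=[[[0.7, 3, 0], -7.5], [[0.3, 3, 0], -7.5], [[-0.1, 3.1, 0], -7.5], [[-0.5, 3, 0], -7.5], [[-0.9, 2.9, 0], -7.5], [[-1.3, 2.8, 0], -7.5], [[-1.6, 2.6, 0], -7.5], [[-2, 2.4, 0], -7.5], [[-2.1, 1.9, 0.4], 0], [[-2.1, 1.9, 0.4], 0], [[-2.1, 1.9, 1], 0], [[-2.1, 1.9, 2], 0], [[-2.1, 1.9, 3], 0], [[0, 0, 1.5], 0], [[0, 0, 0], 0]])

```text
t: 8.95
ee_pos: [506.9, -147.1, 176.9]
orientation: [2.638, 1.651, 0.017]
ft_force: [-0.8, 0.3, 0.3]
width: 0.6
```

```bash
python3 - <<'E'
from workcell import *
import numpy as np
o=get_obs(); r=o['orientation'];a=2*np.arctan2(r[1],r[0]);p=o['ee_pos'];print(o['t'],p.round(1),np.degrees(a))
x=np.array([np.cos(a),np.sin(a)]);y=np.array([np.sin(a),-np.cos(a)])
d=np.array([506.9,-79])-p[:2]; print('to final post in tool',d@x,d@y)
E
```

```text
8.95 [ 506.9 -147.1  176.9] 64.08429863531272
to final post in tool 61.27577300562361 -29.800126646013013
```

arm_command(increments=[[[0.8, -1.5, 1], 0], [[0.7, -1.5, 2.5], 0], [[0, 0, 2.5], 0], [[0, 0, 2.5], 0], [[0, 0, 1.8], 0], [[0, 0, 0], 0]])

```text
t: 9.55
ee_pos: [491.1, -125.7, 74.9]
orientation: [2.637, 1.642, 0.024]
ft_force: [-0.9, -0.8, 0.2]
width: 0.3
```

```bash
cat > rel.py <<'E'
from workcell import *
import numpy as np
o=get_obs(); r=o['orientation'];a=2*np.arctan2(r[1],r[0]);p=o['ee_pos'];print(o['t'],p.round(1),np.degrees(a).round(1),o['ft_force'].round(1))
x=np.array([np.cos(a),np.sin(a)]);y=np.array([np.sin(a),-np.cos(a)])
d=np.array([506.9,-79])-p[:2]; print('to final post in tool',(d@x).round(1),(d@y).round(1))
E
python3 rel.py
```

```text
9.55 [ 491.1 -125.7   74.9] 63.8 [-0.9 -0.8  0.2]
to final post in tool 48.9 -6.5
```

arm_command(increments=[[[1, -0.3, 0], 0], [[0.8, -0.2, 0], 0], [[0.3, 0, 0], 0], [[0.2, 0, 0], 0], [[0.2, 0, 0], 0], [[0.2, 0, 0], 0]])

```text
t: 10.15
ee_pos: [501.7, -97.8, 79.5]
orientation: [2.632, 1.64, 0.031]
ft_force: [-2.4, -3.7, -1.3]
width: 0.6
```

```bash
python3 rel.py; cat > ang.py <<'E'
from h import *
from workcell import *
T=get_image('top')[:,:,::-1].copy(); c=[603.36,-127.6]
hsv=cv2.cvtColor(T,cv2.COLOR_BGR2HSV); m=((hsv[...,0]>18)&(hsv[...,0]<40)&(hsv[...,1]>90)).astype(np.uint8); m[:,:365]=0;m[:,450:]=0;m[:150]=0;m[215:]=0
m=cv2.morphologyEx(m,cv2.MORPH_CLOSE,np.ones((5,5)))
k,l,st,ce=cv2.connectedComponentsWithStats(m)
for i in range(1,k):
    if st[i,4]>15:
        q=plane('top',ce[i],78)[0,:2]-c; print('ring',ce[i].round(1),np.hypot(*q).round(1),(np.degrees(np.arctan2(q[1],q[0]))-3.26).round(1))
mm=((T.max(2)<175)).astype(np.uint8); mm[:,:362]=0;mm[:,455:]=0;mm[:160]=0;mm[230:]=0
n,l,st,ce=cv2.connectedComponentsWithStats(mm)
for i in range(1,n):
    if 90<st[i,4]<200 and st[i,2]<16:
        q=plane('top',ce[i],42)[0,:2]-c
        if np.hypot(*q)>30: print('recess',ce[i].round(1),np.hypot(*q).round(1),(np.degrees(np.arctan2(q[1],q[0]))-3.26).round(1))
E
python3 ang.py
```

```text
10.15 [501.7 -97.8  79.5] 63.8 [-2.4 -3.7 -1.3]
to final post in tool 19.1 -3.6
ring [429.9 166.7] 78.0 -59.9
ring [432.5 192.4] 78.0 -120.0
recess [384.1 171.9] 78.2 60.0
```

All the marks now read -60.0°. I'll back away from the post, lift and check that it stays there.

arm_command(increments=[[[-1, 0, 0], 0], [[-1, 0, -1], 0], [[0, 0, -4], 0], [[0, 0, -4], 0], [[0, 0, -4], 0], [[0, 0, -4], 0], [[0, 0, 0], 0]])

```text
t: 10.9
ee_pos: [482.9, -116.5, 257.6]
orientation: [2.637, 1.637, 0.029]
ft_force: [0.5, 0.6, -0.4]
width: 0.2
```

```bash
python3 rel.py; python3 ang.py; python3 plan.py 63.8 7.5 8 -60 250 10; python3 plan.py 3.8 0 4 -34 150 0
```

```text
10.9 [ 482.9 -116.5  257.6] 63.6 [ 0.5  0.6 -0.4]
to final post in tool 44.2 4.9
ring [429.7 166.6] 77.8 -59.6
recess [384.1 172.1] 78.2 60.3
[[2.47, -2.05, -0.12], 7.5], [[2.18, -2.36, -0.12], 7.5], [[1.86, -2.62, -0.12], 7.5], [[1.5, -2.84, -0.12], 7.5], [[1.12, -3.01, -0.12], 7.5], [[0.71, -3.13, -0.12], 7.5], [[0.3, -3.2, -0.12], 7.5], [[-0.12, -3.21, -0.12], 7.5], 
[[-0.6, -3.8, -0.0], 0.0], [[-0.6, -3.8, -0.0], 0.0], [[-0.6, -3.8, -0.0], 0.0], [[-0.6, -3.8, -0.0], 0.0],
```

arm_command(increments=[[[2.4, -2, 0], 7.5], [[2.2, -2.3, 0], 7.5], [[1.9, -2.6, 0], 7.5], [[1.5, -2.8, 0], 7.5], [[1.1, -3, 0], 7.5], [[0.7, -3.1, 0], 7.5], [[0.3, -3.2, 0], 7.5], [[-0.2, -3.2, 0], 7.5], [[-0.6, -3.8, 0], 0], [[-0.6, -3.8, 0], 0], [[-0.6, -3.6, 0], 0], [[-0.6, -2.5, 0], 0], [[0, 0, 0], 0]])

```text
t: 12.25
ee_pos: [387.8, 273.3, 228.8]
orientation: [3.112, 0.013, 0.012]
ft_force: [-0.4, -0.3, -0.6]
width: 0.5
```

```bash
sed -i 's/506.9,-79/474.8,278.6/' rel.py; python3 rel.py; python3 look.py pics/a7.png
```

```text
12.25 [387.8 273.3 228.8] 0.5 [-0.4 -0.3 -0.6]
to final post in tool 87.1 -4.5
12.25 [387.8 273.3 228.8] [-0.4 -0.3 -0.6] a= 0.5
```

View pics/a7.png

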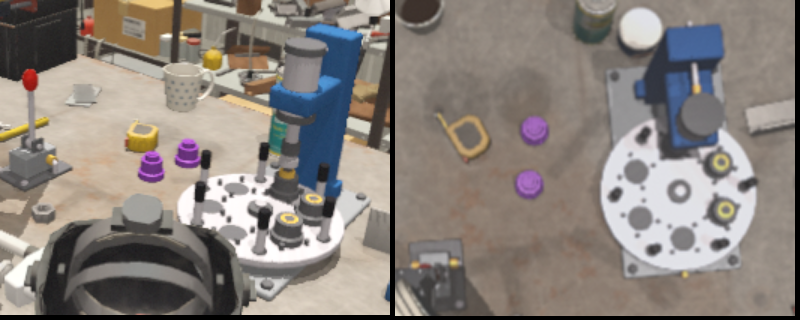

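arm_command(increments=[[[0, 0, 2.5], -2.7], [[0, 0, 2.5], 0], [[0, 0, 2.2], 0], [[0, 0, 0.8], 0], [[0, 0, 0], 0]])

```text
t: 12.85
ee_pos: [389.6, 261.6, 145.9]
orientation: [3.108, 0.078, 0.008]
ft_force: [-0.4, -1.1, 0.6]
width: 0.4
```

arm_command(increments=[[[2, 0, 0], 0], [[2, 0, 0], 0], [[1, 0, 0], 0], [[0, 0, 0], 0]])

```text
t: 13.25
ee_pos: [442.2, 261.9, 148.6]
orientation: [3.109, 0.073, 0.01]
ft_force: [-0.2, -0.1, 0.3]
width: 0.6
```

```bash
python3 rel.py; python3 look.py pics/a8.png
```

```text
13.25 [442.2 261.9 148.6] 2.7 [-0.2 -0.1  0.3]
to final post in tool 33.3 -15.2
13.25 [442.2 261.9 148.6] [-0.2 -0.1  0.3] a= 2.7
```

View pics/a8.png

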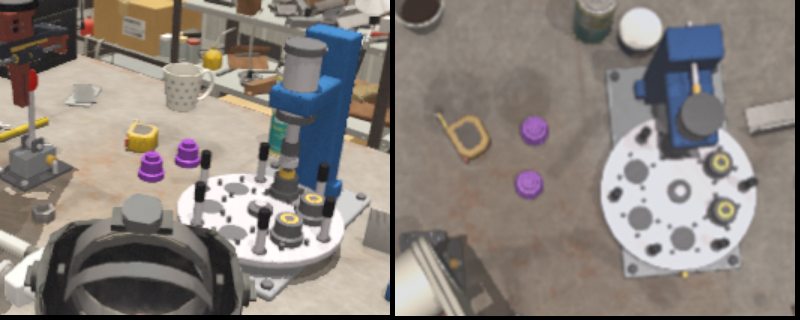

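The finger sits 15 mm to the right of the lever plane, so I'll correct that before touching the knob.

arm_command(increments=[[[-0.3, -0.8, 0], 0], [[0, -0.7, 0], 0], [[0, -0.1, 0], 0], [[0, 0, 0], 0]])

```text
t: 13.75
ee_pos: [434.2, 278.9, 148.0]
orientation: [3.108, 0.076, 0.006]
ft_force: [0.0, -0.0, -0.4]
width: 0.8
```

```bash
python3 rel.py; python3 - <<'E'
from workcell import *
import cv2
cv2.imwrite('pics/w1.png',get_image('wrist')[:,:,::-1])
E
```

```text
13.75 [434.2 278.9 148. ] 2.8 [ 0.  -0.  -0.4]
to final post in tool 40.5 2.3
```

View pics/w1.png

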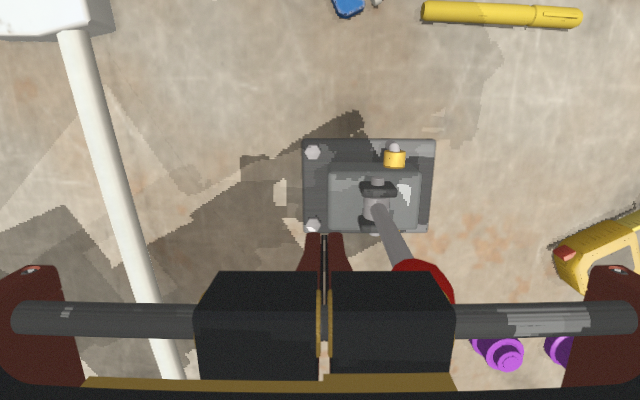

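The wrist view shows the finger block at (325,250) with the red knob at (420,285) directly ahead in tool +x. I'll push now.

arm_command(increments=[[[1, 0, 0], 0], [[1, 0, 0], 0], [[1, 0, 0.1], 0], [[1, 0, 0.1], 0], [[1, 0, 0.1], 0]])

```text
t: 14.3
ee_pos: [485.6, 281.1, 144.9]
orientation: [3.107, 0.076, -0.001]
ft_force: [-9.8, 2.5, 2.7]
width: 0.3
```

```bash
python3 rel.py; python3 look.py pics/a9.png
```

```text
14.3 [485.6 281.1 144.9] 2.8 [-9.8  2.5  2.7]
to final post in tool -10.9 1.9
14.3 [485.6 281.1 144.9] [-9.8  2.5  2.7] a= 2.8
```

View pics/a9.png

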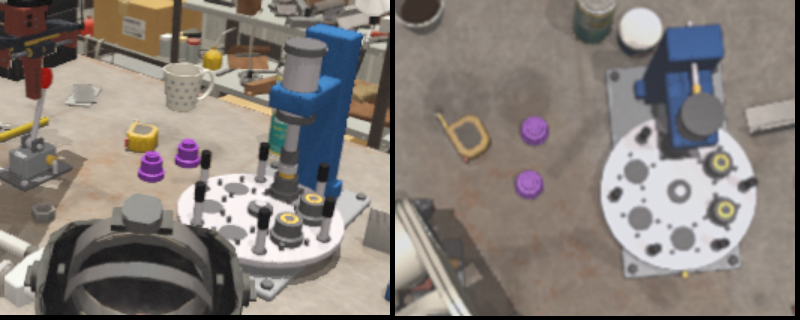

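The lever leans, the ram is down on the bush, and the force is about 10 N. I'll push on to full lever.

arm_command(increments=[[[0.8, 0, 0], 0], [[0.8, 0, 0], 0], [[0.5, 0, 0], 0], [[0.5, 0, 0], 0]])

```text
t: 14.8
ee_pos: [501.2, 281.6, 140.2]
orientation: [3.104, 0.067, -0.049]
ft_force: [-13.3, 3.7, 9.3]
width: 0.4
```

arm_command(increments=[[[0.5, 0, -0.1], 0], [[0.5, 0, -0.1], 0], [[0.5, 0, -0.1], 0], [[0.5, 0, -0.1], 0], [[0.5, 0, -0.1], 0]])

```text
t: 15.3
ee_pos: [504.6, 281.8, 139.0]
orientation: [3.096, 0.056, -0.136]
ft_force: [-21.1, 3.3, 15.2]
width: 0.4
```

```bash
cat > zoom.py <<'E'
import sys
from workcell import *
import cv2, numpy as np
o=get_obs(); print(o['t'],o['ee_pos'].round(1),o['ft_force'].round(1))
S=get_image('scene')[:,:,::-1]
a=cv2.resize(S[170:270,380:470],(450,500),interpolation=cv2.INTER_CUBIC); b=cv2.resize(S[110:240,230:310],(308,500),interpolation=cv2.INTER_CUBIC)
cv2.imwrite(sys.argv[1],np.hstack([a,b]))
E
python3 zoom.py pics/z1.png
```

```text
15.3 [504.6 281.8 139. ] [-21.1   3.3  15.2]
```

View pics/z1.png

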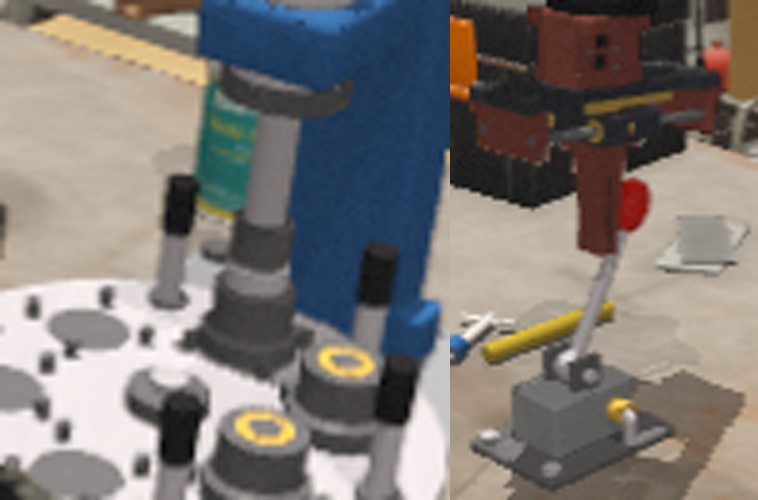

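The brass can no longer be seen between foot and hub, and the lever leans hard over at about 21 N. I'll hold more gently for a while, watching the tilt.

arm_command(increments=[[[0.3, 0, 0], 0], [[0.3, 0, 0], 0], [[0.3, 0, 0], 0], [[0.3, 0, 0], 0], [[0.3, 0, 0], 0], [[0.3, 0, 0], 0], [[0.3, 0, 0], 0], [[0.3, 0, 0], 0]])

```text
t: 16.15
ee_pos: [504.0, 282.0, 139.5]
orientation: [3.084, 0.045, -0.238]
ft_force: [-16.5, 0.6, 15.0]
width: 0.1
```

arm_command(increments=[[[0.3, 0, 0], 0], [[0.3, 0, 0], 0], [[0.3, 0, 0], 0], [[0.3, 0, 0], 0], [[0.3, 0, 0], 0], [[0.3, 0, 0], 0], [[0.3, 0, 0], 0], [[0.3, 0, 0], 0], [[0.3, 0, 0], 0], [[0.3, 0, 0], 0]])

```text
t: 17.15
ee_pos: [501.8, 281.9, 140.6]
orientation: [3.065, 0.035, -0.368]
ft_force: [-15.5, 0.8, 15.8]
width: 0.6
```

```bash
python3 zoom.py pics/z2.png
```

```text
17.15 [501.8 281.9 140.6] [-15.5   0.8  15.8]
```

View pics/z2.png

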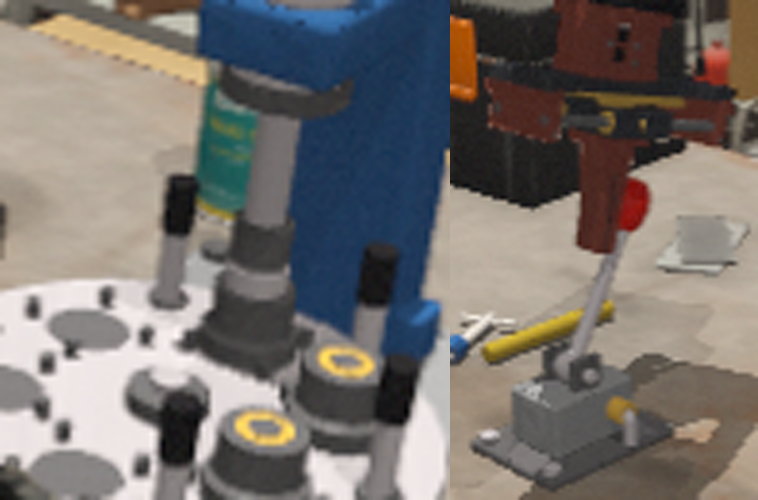

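Foot and hub are unchanged from 15.3 s to 17.15 s with no brass showing. I'll hold a little longer for margin and then let go.

arm_command(increments=[[[0.4, 0, 0], 0], [[0.4, 0, 0], 0], [[0.4, 0, 0], 0], [[0.4, 0, 0], 0], [[0.4, 0, 0], 0], [[0.4, 0, 0], 0]])

```text
t: 17.8
ee_pos: [500.2, 281.7, 141.7]
orientation: [3.046, 0.031, -0.468]
ft_force: [-20.0, 0.7, 20.0]
width: 0.5
```

arm_command(increments=[[[-1, 0, 0], 0], [[-2, 0, 0], 0], [[-2, 0, 0], 0], [[-2, 0, 0], 0], [[-2, 0, 0], 0], [[-2, 0, 0], 0], [[0, 0, 0], 0], [[0, 0, 0], 0]])

```text
t: 18.6
ee_pos: [396.5, 279.4, 175.2]
orientation: [3.046, 0.026, -0.474]
ft_force: [0.4, -0.1, -0.1]
width: 0.5
```

```bash
python3 zoom.py pics/z3.png; python3 rel.py
```

```text
18.6 [396.5 279.4 175.2] [ 0.4 -0.1 -0.1]
18.65 [396.5 279.4 175.1] 1.0 [-1.   0.3  0.8]
to final post in tool 78.2 2.1
```

View pics/z3.png

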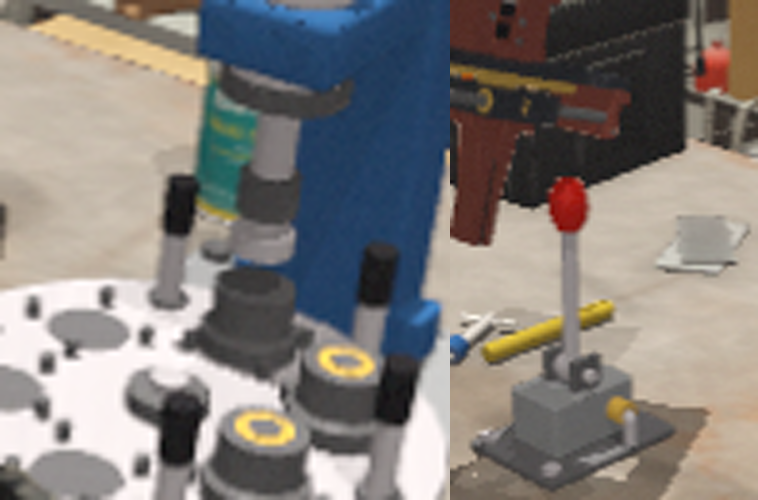

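```bash
python3 ang.py; python3 - <<'E'
from workcell import *
import cv2, numpy as np
S=get_image('scene')[:,:,::-1]; S0=cv2.imread('pics/scene0.png')
f=lambda s,g:cv2.resize(np.clip(s[205:255,405:455].astype(float)*g,0,255).astype(np.uint8),(390,390),interpolation=cv2.INTER_NEAREST)
cv2.imwrite('pics/z4.png',np.hstack([f(S0,1.8),f(S,1.8)]))
E
```

```text
ring [430.  166.8] 78.1 -60.2
ring [432.6 192.4] 78.4 -119.9
recess [384.1 171.9] 78.2 60.0
recess [386.3 197. ] 78.4 119.6
recess [409.2 208. ] 78.3 -180.7
```

View pics/z4.png

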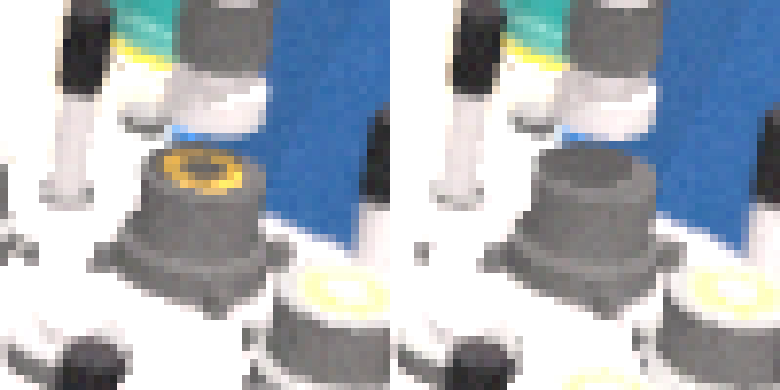

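The table sits at -60.0° (±0.4°), the lever is upright, the ram is lifted, and nothing protrudes from the hub under the ram. The bush's spot shows only as a dark disc within the face. I'll do one bystander check and then hand in.

arm_command(increments=[[[-1, 0, -1], 0], [[0, 0, 0], 0], [[0, 0, 0], 0], [[0, 0, 0], 0], [[0, 0, 0], 0]])

```text
t: 19.25
ee_pos: [391.0, 279.9, 188.1]
orientation: [3.046, 0.024, -0.475]
ft_force: [-0.3, 0.5, -0.1]
width: 0.7
```

```bash
python3 - <<'E'
from workcell import *
import cv2, numpy as np
o=get_obs(); print(o['t'],o['ee_pos'].round(1),o['ft_force'].round(1))
S=get_image('scene')[:,:,::-1]; S0=cv2.imread('pics/scene0.png')
cv2.imwrite('pics/fin.png',np.vstack([S0[130:330,150:550],S[130:330,150:550]]))
E
```

```text
19.25 [391.  279.9 188.1] [-0.3  0.5 -0.1]
```

View pics/fin.png

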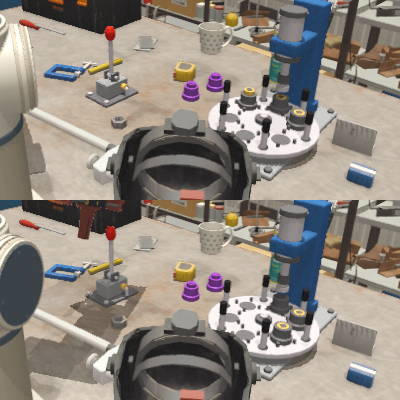

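The nut, marker, tape and purple hubs are where they were. The lever is upright and the ram is up.

```bash
python3 -c "
from workcell import *
print(close_job())"
```

```text
the job is handed in; nothing more can be done
None
```

I turned the table one click clockwise by the left near post, which brought the hub with the proud bush under the ram. I held the red-knobbed lever over for about 3 s, then backed off. I handed the job in at about 19.3 s.

- **Table position:** the first push left the table about 3° short of the click, so I went back and nudged the next post. The last measurement, from the recesses and hub rings, put it at −60° within about 0.7°.
- **Bush:** in the last scene view no brass stands above the hub's face. The bush shows only as a dark disc, not as a bright ring like the finished hubs. So I can say it isn't proud, but the picture can't show whether it is exactly level or a hair below.
- **Lever and ram:** the lever is upright and the ram is lifted. While I held the lever over, the gripper slowly tilted to about 17° and the force on it peaked at about 28 N in the readings.
- **Everything else:** the nut, marker, tape and purple hubs look unmoved. The fingers only pushed the posts and the knob, and the gripper stood clear with about zero force at the end.

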